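Index the work carriage at the tagged station

TASK

Push the work carriage along its rail with the fingertips until its spring plunger drops into the notch of the index block that carries the round tag, and leave it latched there; the plain index block may lie on the way, then push on over it. Push gently: do not grip the carriage, do not pull its plunger knob up, and leave the spare housing, the screwdriver and the blue bin where they are.

Things in the scene. Friction and masses are not known exactly. Their poses are not given: they have to be found in the camera images.
- rail: Aluminium profile rail fixed to the bench, 40 mm wide and high, 428 mm long over its black end caps (50 wide, 46 high). Origin: centre of its underside, on the bench. y runs along the rail in the direction the carriage must be pushed, x across to the far side where the index blocks sit, z up. All slide parts share these axes.
- carriage (a joint): Carriage position along the rail in m: 0 with its centre 160 mm on the -y side of the rail's centre, growing to +y, stop at 0.32. It starts between 0 and 0.035, on the -y side of both index blocks. The carriage (0.5 kg) is captive on the rail, slides with about 1.5 N of friction and stays where it is left.
- carriage_push (a point): Centre of the rear (-y) face of the carriage's upright steel push plate, 72 mm above the bench: push here, to +y. The plate is 50 mm wide (x), 12 thick (y), 40 high, top 92 mm above the bench, flush with the rear edge of the carriage's base plate (100 x 80 mm, 42 to 52 mm above the bench). Behind it is only bare rail (top at 40 mm).
- carriage_centre (a point): Centre of the underside of the carriage's base plate, over the rail's centre line, 40 mm to +y of carriage_push. On the plate, in front of the push plate, a round aluminium housing is bolted (52 mm wide, top 76 mm above the bench).
- carriage_index (a point): Point on the axis of the carriage's vertical spring plunger, at the underside of the base plate (42 mm above the bench): 50 mm to +x and 40 mm to +y of carriage_push. The plunger's round black knob above it, on the far side of the carriage, is 22 mm wide, top at 80 mm.
- plunger (a joint): Height of the spring plunger in m: 0 down, about 0.004 when its ball tip rides over the top of a pin, 0.012 if pulled. Its spring presses with 7 to 10 N. Climbing a pin raises the push needed from about 1.5 N to about 8 N; past the crest it falls to nothing as the ball drops and the carriage jumps ahead into the notch, which holds it until pushed as hard again.
- target_notch (a point): Middle of the notch of the index block with the round tag, 42 mm above the bench; latched when carriage_index lies here with the plunger down. The low block (46 x 44 mm) on the rail's far side has two 16 mm steel cross-pins along x, axes 10 mm to -y and +y of this point; the notch is between them. The ball meets the first pin 20 mm before the notch and crests it 10 mm before.
- target_tag (a point): Centre of the top of the tag, a flat round aluminium disc 48 mm wide that sticks out to +x from the tagged block, 14 mm above the bench and 36 mm to +x of target_notch.
- plain_notch (a point): Middle of the notch of the other index block: the same block and pins but no round tag. It may lie before or beyond the tagged one; the two are 85 to 145 mm apart.
- spare_housing: Loose bystander: round aluminium housing standing on the bench, 52 mm wide, 36 mm high. Origin: centre of its underside.
- driver: Loose bystander: screwdriver 160 mm long with a black handle, lying on the bench on the far side of the rail. Origin: underside, near its middle; x along the blade.
- bin: Loose bystander: open blue plastic bin 95 x 75 x 45 mm on the far side of the rail. Origin: centre of its underside.
There are look-alikes about, which are no part of the job. What is shaped like the part that bears target_notch but green, pink or purple is not meant.

How it is judged:
By the outcome, as a careful person would: the job done as asked, in the order asked, and still so for the second after the job is handed in, with the robot touching nothing.
It also fails if it takes over 54 s, if anything falls off the work surface, if the arm or the gripper's body presses on something with over 40 N, if the wrist force passes 120 N, or if a joint passes its speed limit or range.

ROBOT

A 6-joint arm with a two-finger parallel gripper is mounted at the origin on the work surface. World frame = base frame: x ahead of the robot, y to its left, z up, the work surface at z = 0. Lengths are in m, angles in rad, forces in N, time in s.
With the tool pointing down it reaches from about 0.3 to 0.85 m from the base axis. Payload 5.4 kg.
Tool frame: the origin (TCP) lies at the very end of the fingers, on their centre line; the grasp point (between the pads) lies 19 mm behind it; z points along the fingers, y is the line along which they close (so a half turn about z gives the same grasp; the last joint's range is limited). The gripper opens to 85 mm and grips with 20 to 120 N. Pads are 22 mm wide; open, the fingers measure 114 mm over their backs; the gripper's body (76 mm by 85 mm) begins 54 mm behind the grasp point. The pads swing forward as they close: fully open they stand 13 mm farther back than shut.
Start: joints at [-1.469, 0.158, 1.597, -0, 1.386, -0.21], TCP at [0.176, -0.547, 0.231] pointing down, gripper open.
Joint ranges: [-2.91, 2.91], [-0.94, 2.29], [0.18, 2.7], [-1.29, 4.43], [0.17, 2.64], [-3, 3]. Speed limits (rad/s): [2.57, 2.57, 3.14, 3.14, 3.14, 3.14].

INTERFACE

Orientations are given as a rotation vector (axis times angle).
In Python, from station import r gives the robot as it stands.
- The arm moves only by the shell command python3 -m inch 'ROWS' [FORCE]. ROWS is JSON, a list of rows, each an object with "gripper": the closure, from 0 (fully open) to 1 (shut); "delta_pos": the shift along the tool's x, y, z in m, a list of three; "twist": the turn, a rotation vector about the tool's x, y, z in degrees, a list of three. A call has 1 to 5 rows; each row is the pose to reach, as a shift and turn from the pose commanded when the call began, along the tool's axes at that moment; what a row does not reach only later rows make up. A row lasts 1/10 s, in which the tool goes at most 50 mm and 8.59 degrees, less where a joint would pass 70% of its speed; a pose out of reach is approached as far as the arm can. A call with a gripper value outside its range is refused whole. The fingers move at their own pace and stop on an object; FORCE is the grip in N (left out, the last holds). Time passes only in rows, so rows that repeat a pose let the fingers close. It gives the time, the measured TCP pose, the force, the opening and the grip force at its end, in the units of the state.
- r.observe(): the state, without advancing time (a new reading comes with each control period).
- r.grab_frame(name): name is "scene" or "side" or "wrist"; returns the picture (420x560x3 uint8, red, green, blue); there is no depth.
- r.camera_model(name): a dict with "intrinsics" (3x3 intrinsics, pixels), "pose" (4x4, takes a point from camera to world coordinates). Camera axes: x right, y down, z forward; pixel columns grow to the right and rows downward; lengths in m; the calibration is good to about 2 mm. The wrist camera is an equidistant fisheye: a pixel r from the principal point sees the ray r / f radians off the axis. A picture is of the moment at which its call begins: read the wrist's pose just before it. camera_model takes no time and is no camera call; for the wrist camera it gives the pose at the moment of the call.
- r.job_done(): hands the job in; it is judged then, once.
The state is a dict: "time_s": time; "joint_positions": joint angles; "joint_vel": joint speeds; "joint_efforts": joint torques, N m; "position": TCP position; "orientation": TCP orientation; "wrist_force": force on the tool from outside, world axes, zero at the start; "torque": the same for the moment, N m; "gripper_width": finger opening in m; "gripper_force": force on a finger pad.
Only numpy, scipy, OpenCV 4.12 (cv2) and the standard library are available. Lean on these libraries where they do the work, as an engineer would, in place of code of your own. Each camera call takes 0.05 s, during which the arm holds its last target. There are 200 camera calls.

## Working session

There is one attempt and no reset: what is moved stays moved. The work goes in short steps, Python scripts to look and compute and a shell command to move; the robot and the scene stay as the last step left them, time stands still between calls to the robot, and variables do not carry over. Pictures are saved under pics/ and viewed, at most 10 in all, crops included, and the job is handed in when it is done.

```bash
mkdir -p pics; ls; python3 - <<'E'
from station import r
import cv2,numpy as np,json
for n in ("scene","side","wrist"):
    m=r.camera_model(n); f=r.grab_frame(n)
    cv2.imwrite(f"pics/{n}0.png",f[:,:,::-1])
    print(n,np.round(m["intrinsics"],1).tolist(),np.round(m["pose"],3).tolist())
o=r.observe(); print(o["time_s"],o["position"],o["orientation"],o["gripper_width"])
E
```

```text
pics
scene [[521.6, 0.0, 282.8], [0.0, 521.6, 208.9], [0.0, 0.0, 1.0]] [[-0.795, 0.458, -0.398, 0.921], [0.607, 0.584, -0.539, 0.509], [-0.015, -0.67, -0.742, 0.86], [0.0, 0.0, 0.0, 1.0]]
side [[393.4, 0.0, 277.8], [0.0, 393.4, 212.0], [0.0, 0.0, 1.0]] [[-0.954, -0.239, 0.182, 0.364], [-0.3, 0.716, -0.63, 0.434], [0.021, -0.656, -0.755, 0.671], [0.0, 0.0, 0.0, 1.0]]
wrist [[325.2, 0.0, 282.0], [0.0, 325.2, 212.2], [0.0, 0.0, 1.0]] [[0.307, -0.9, -0.311, 0.257], [-0.952, -0.291, -0.098, -0.521], [-0.002, 0.326, -0.945, 0.372], [0.0, 0.0, 0.0, 1.0]]
0.15 [ 0.17633134 -0.54681434  0.23054213] [-3.10204085e+00 -4.87562065e-01 -1.27144306e-04] 0.08521643055128675
```

View pics/scene0.png

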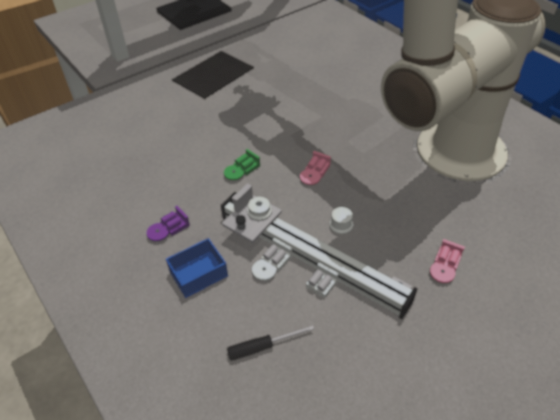

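View pics/side0.png

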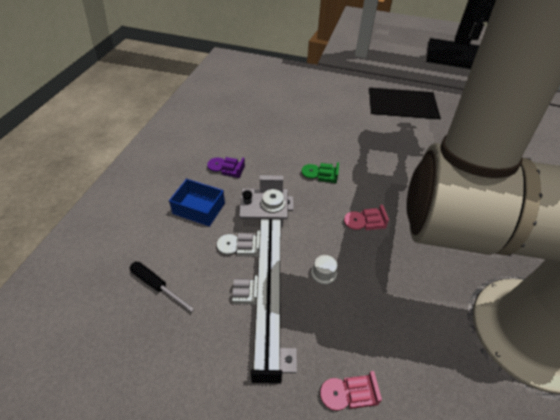

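Scene: the carriage is at (250,215) at the rail's far end. An aluminium block with a round disc is at (264,268), and a plain block without a disc is at (322,281). In the side view these are at (228,244) and (245,290). The green (240,166), pink (315,168) and (447,262), and purple (168,225) ones are look-alikes off the rail. The target is the aluminium block with the disc, which comes first on the way. I'll confirm that in one enlarged crop.

```bash
python3 - <<'E'
import cv2,numpy as np
a=cv2.imread("pics/scene0.png")[170:320,210:420]; b=cv2.imread("pics/side0.png")[165:385,205:305]
a=cv2.resize(a,None,fx=2.6,fy=2.6,interpolation=3); b=cv2.resize(b,None,fx=2.5,fy=2.5,interpolation=3)
c=np.zeros((550,800,3),np.uint8); c[:390,:546]=a[:390,:546]; c[:550,550:800]=b; cv2.imwrite("pics/crop.png",c)
E
```

```text
(no output)
```

View pics/crop.png

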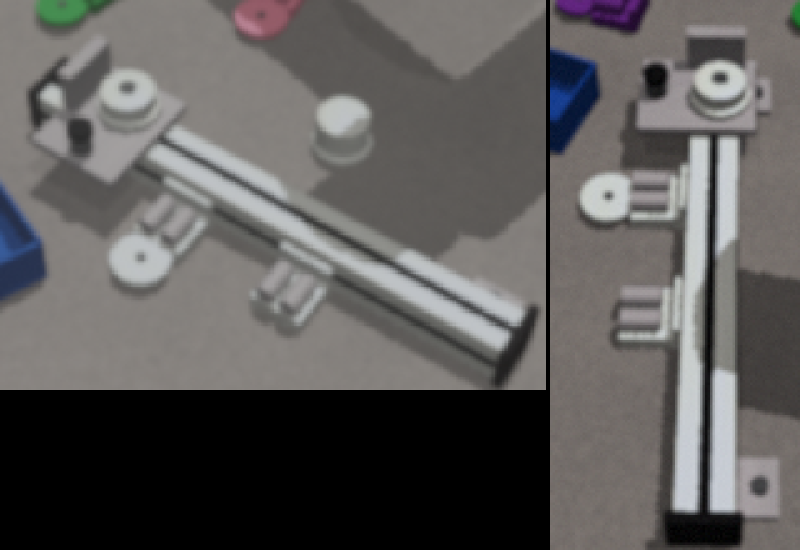

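```bash
cat > h.py <<'E'
import numpy as np
from station import r
S=lambda u,v:("scene",210+u/2.6,170+v/2.6)
D=lambda u,v:("side",205+(u-550)/2.5,165+v/2.5)
def ray(p):
    m=r.camera_model(p[0]);K=np.array(m["intrinsics"]);T=np.array(m["pose"])
    d=T[:3,:3]@np.linalg.solve(K,[p[1],p[2],1]);return T[:3,3],d/np.linalg.norm(d)
def plane(p,z):
    o,d=ray(p);return o+d*(z-o[2])/d[2]
def tri(a,b):
    (o,d),(q,e)=ray(a),ray(b);s=np.linalg.lstsq(np.c_[d,-e],q-o,rcond=None)[0]
    x,y=o+s[0]*d,q+s[1]*e;return (x+y)/2,np.linalg.norm(x-y)
E
python3 - <<'E'
from h import *
np.set_printoptions(precision=4,suppress=True)
for n,a,b in [("tag",(141,257),(608,196)),("hous",(128,86),(719,76)),("knob",(79,122),(655,68)),("slotend",(520,322),(706,512))]:
    print(n,*tri(S(*a),D(*b)))
print("tagz",plane(S(141,257),.014),plane(D(608,196),.014))
for f,pa,pb in [(S,(165,142),(518,322)),(D,(714,140),(706,512))]:
    a,b=plane(f(*pa),.04),plane(f(*pb),.04);print("rail",a,b,np.degrees(np.arctan2(*(b-a)[1::-1])))
for k in [(687,28),(746,28)]: print("plate front top",plane(D(*k),.092))
for k in [(63,72),(104,38)]: print("plate S top",plane(S(*k),.092))
E
```

```text
tag [ 0.5937 -0.0017  0.0137] 0.0009265817071236408
hous [ 0.5305 -0.1017  0.0786] 0.0005366393434046777
knob [ 0.5831 -0.0921  0.0808] 0.001446125063561708
slotend [0.4315 0.2285 0.0503] 0.0014666955308560057
tagz [ 0.5937 -0.002   0.014 ] [ 0.5935 -0.0009  0.014 ]
rail [ 0.5232 -0.0648  0.04  ] [0.4263 0.2233 0.04  ] 108.59155302711572
rail [ 0.5227 -0.0651  0.04  ] [0.4326 0.2259 0.04  ] 107.20012068398944
plate front top [ 0.5696 -0.1337  0.092 ]
plate front top [ 0.5223 -0.1497  0.092 ]
plate S top [ 0.5683 -0.135   0.092 ]
plate S top [ 0.5218 -0.1458  0.092 ]
```

Confirmed: the disc-bearing aluminium block (scene 264,269; side 228,243) comes first on the way, and the plain block lies beyond it. The tool's axes already match the rail: tool x is rail x and tool -y is rail +y. I'll close the fingers and move to a point behind the push plate.

```bash
python3 -m inch '[{"gripper":1,"delta_pos":[0.04,-0.018,0],"twist":[0,0,0]},{"gripper":1,"delta_pos":[0.08,-0.036,0],"twist":[0,0,0]},{"gripper":1,"delta_pos":[0.12,-0.054,0],"twist":[0,0,0]},{"gripper":1,"delta_pos":[0.16,-0.072,0],"twist":[0,0,0]},{"gripper":1,"delta_pos":[0.2,-0.09,0],"twist":[0,0,0]}]' 20
python3 -m inch '[{"gripper":1,"delta_pos":[0.04,-0.018,0],"twist":[0,0,0]},{"gripper":1,"delta_pos":[0.08,-0.036,0],"twist":[0,0,0]},{"gripper":1,"delta_pos":[0.12,-0.054,0],"twist":[0,0,0]},{"gripper":1,"delta_pos":[0.16,-0.072,0],"twist":[0,0,0]},{"gripper":1,"delta_pos":[0.2,-0.09,0],"twist":[0,0,0]}]'
python3 -m inch '[{"gripper":1,"delta_pos":[0.038,-0.017,0],"twist":[0,0,0]},{"gripper":1,"delta_pos":[0.077,-0.03,0],"twist":[0,0,0]},{"gripper":1,"delta_pos":[0.077,-0.03,0.03],"twist":[0,0,0]},{"gripper":1,"delta_pos":[0.077,-0.03,0.06],"twist":[0,0,0]},{"gripper":1,"delta_pos":[0.077,-0.03,0.06],"twist":[0,0,0]}]'
python3 - <<'E'
from station import r
import cv2,numpy as np
ims=[r.grab_frame(n) for n in ("scene","wrist")]
c=np.hstack([cv2.resize(ims[0][100:310,160:350],None,fx=2,fy=2,interpolation=3),cv2.resize(ims[1][:420],None,fx=.74,fy=1)])
print(c.shape);cv2.imwrite("pics/b.png",c[:,:800,::-1]); o=r.observe();print(np.round(o["position"],4),o["wrist_force"],o["orientation"])
E
```

```text
time_s: 0.65
position: [0.3401, -0.3988, 0.2311]
orientation: [-3.103, -0.487, 0.0]
wrist_force: [0.0, -0.7, 0.6]
gripper_width: 0.0127
gripper_force: 0.0
time_s: 1.15
position: [0.5029, -0.2517, 0.2311]
orientation: [-3.103, -0.488, 0.0]
wrist_force: [0.1, -1.4, 0.1]
gripper_width: 0.0
gripper_force: 0.0
time_s: 1.65
position: [0.563, -0.1989, 0.1659]
orientation: [-3.097, -0.488, 0.012]
wrist_force: [-0.1, 0.1, -0.4]
gripper_width: 0.0002
gripper_force: 0.0
(420, 794, 3)
[ 0.5656 -0.2009  0.1712] [ 0.39059174 -0.30952188  1.28519819] [-3.10261314e+00 -4.87412496e-01  1.63954394e-03]
```

View pics/b.png

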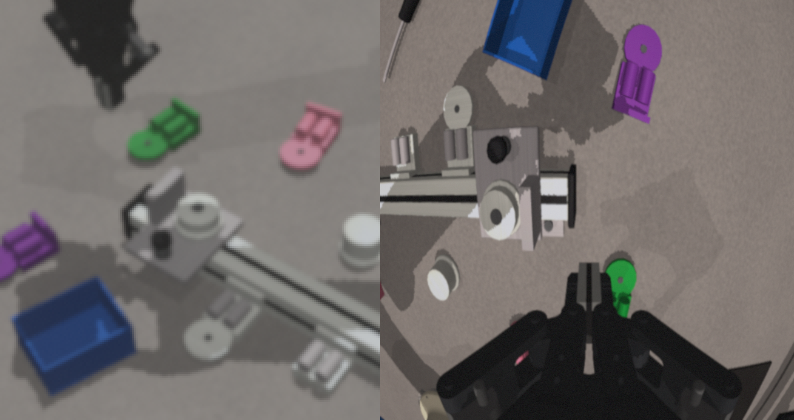

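The fingers are closed (scene crop 110,100), above and behind the push plate (165,195), with nothing in between. Next I'll descend and approach.

```bash
python3 -m inch '[{"gripper":1,"delta_pos":[0,0,0.035],"twist":[0,0,0]},{"gripper":1,"delta_pos":[0,0,0.07],"twist":[0,0,0]},{"gripper":1,"delta_pos":[0,0,0.103],"twist":[0,0,0]},{"gripper":1,"delta_pos":[0,0,0.103],"twist":[0,0,0]},{"gripper":1,"delta_pos":[0,0,0.103],"twist":[0,0,0]}]'
python3 -m inch '[{"gripper":1,"delta_pos":[0,-0.004,0],"twist":[0,0,0]},{"gripper":1,"delta_pos":[0,-0.008,0],"twist":[0,0,0]},{"gripper":1,"delta_pos":[0,-0.012,0],"twist":[0,0,0]},{"gripper":1,"delta_pos":[0,-0.016,0],"twist":[0,0,0]},{"gripper":1,"delta_pos":[0,-0.02,0],"twist":[0,0,0]}]'
python3 - <<'E'
from station import r
import cv2,numpy as np
ims=[r.grab_frame(n) for n in ("scene","side")]
c=np.hstack([cv2.resize(ims[0][140:300,180:310],None,fx=3,fy=3,interpolation=3),cv2.resize(ims[1][130:290,200:330],None,fx=3,fy=3,interpolation=3)])
cv2.imwrite("pics/c.png",c[:,:,::-1]); o=r.observe();print(np.round(o["position"],4),o["wrist_force"],o["time_s"])
E
```

```text
time_s: 2.25
position: [0.5669, -0.2019, 0.0703]
orientation: [3.102, 0.487, 0.003]
wrist_force: [0.3, -0.2, -0.2]
gripper_width: -0.0002
gripper_force: 0.0
time_s: 2.75
position: [0.5598, -0.1816, 0.0687]
orientation: [3.103, 0.488, 0.001]
wrist_force: [-1.6, 0.4, -1.3]
gripper_width: -0.0003
gripper_force: 0.0
[ 0.5596 -0.1813  0.0683] [ 0.15778129 -0.35479163 -0.49327557] 2.85
```

View pics/c.png

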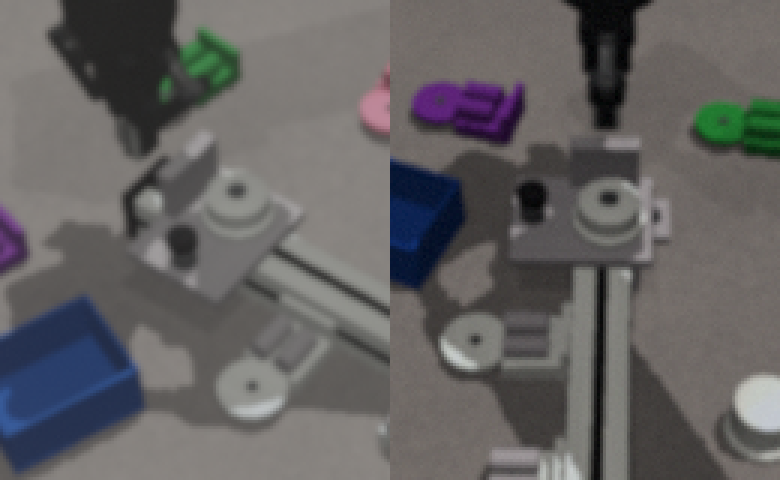

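The fingertip (side 605,125) is centred on the push plate (605,150), with a gap still behind it. I'll go on slowly and watch the force.

```bash
python3 - <<'E'
from h import *
for p in [("side",200+605/3,130+127/3),("scene",180+138/3,140+155/3)]: print(plane(p,.068))
for p in [("side",200+573/3-130,130+140/3),("side",200+215/3,130+140/3)]: print(plane(p,.092))
E
for i in 1 2; do :; done
python3 -m inch '[{"gripper":1,"delta_pos":[0,-0.003,0],"twist":[0,0,0]},{"gripper":1,"delta_pos":[0,-0.006,0],"twist":[0,0,0]},{"gripper":1,"delta_pos":[0,-0.009,0],"twist":[0,0,0]},{"gripper":1,"delta_pos":[0,-0.012,0],"twist":[0,0,0]},{"gripper":1,"delta_pos":[0,-0.015,0],"twist":[0,0,0]}]'
```

```text
[ 0.28045558 -0.27117903  0.068     ]
[ 0.56124458 -0.18044125  0.068     ]
[ 0.56673748 -0.13319304  0.092     ]
[ 0.54538741 -0.14041726  0.092     ]
time_s: 3.35
position: [0.5551, -0.1675, 0.0683]
orientation: [-3.103, -0.488, 0.0]
wrist_force: [0.1, 0.5, 0.3]
gripper_width: 0.0004
gripper_force: 0.0
```

```bash
python3 -m inch '[{"gripper":1,"delta_pos":[0,-0.003,0],"twist":[0,0,0]},{"gripper":1,"delta_pos":[0,-0.006,0],"twist":[0,0,0]},{"gripper":1,"delta_pos":[0,-0.009,0],"twist":[0,0,0]},{"gripper":1,"delta_pos":[0,-0.012,0],"twist":[0,0,0]},{"gripper":1,"delta_pos":[0,-0.015,0],"twist":[0,0,0]}]'
python3 -m inch '[{"gripper":1,"delta_pos":[0,-0.003,0],"twist":[0,0,0]},{"gripper":1,"delta_pos":[0,-0.006,0],"twist":[0,0,0]},{"gripper":1,"delta_pos":[0,-0.009,0],"twist":[0,0,0]},{"gripper":1,"delta_pos":[0,-0.012,0],"twist":[0,0,0]},{"gripper":1,"delta_pos":[0,-0.015,0],"twist":[0,0,0]}]'
python3 - <<'E'
from station import r
import cv2,numpy as np
ims=[r.grab_frame(n) for n in ("scene","side")]
c=np.hstack([cv2.resize(ims[0][140:300,180:310],None,fx=3,fy=3,interpolation=3),cv2.resize(ims[1][130:290,200:330],None,fx=3,fy=3,interpolation=3)])
cv2.imwrite("pics/d.png",c[:,:,::-1]); o=r.observe();print(np.round(o["position"],4),o["wrist_force"],o["time_s"])
E
```

```text
time_s: 3.85
position: [0.5507, -0.1536, 0.0684]
orientation: [3.103, 0.488, 0.001]
wrist_force: [0.6, -0.2, -1.3]
gripper_width: 0.0001
gripper_force: 0.8
time_s: 4.35
position: [0.5461, -0.139, 0.0684]
orientation: [3.103, 0.488, 0.001]
wrist_force: [1.3, -0.8, -0.6]
gripper_width: -0.0
gripper_force: 0.8
[ 0.5458 -0.1386  0.0683] [ 0.01234681 -0.12906921 -0.52455231] 4.45
```

View pics/d.png

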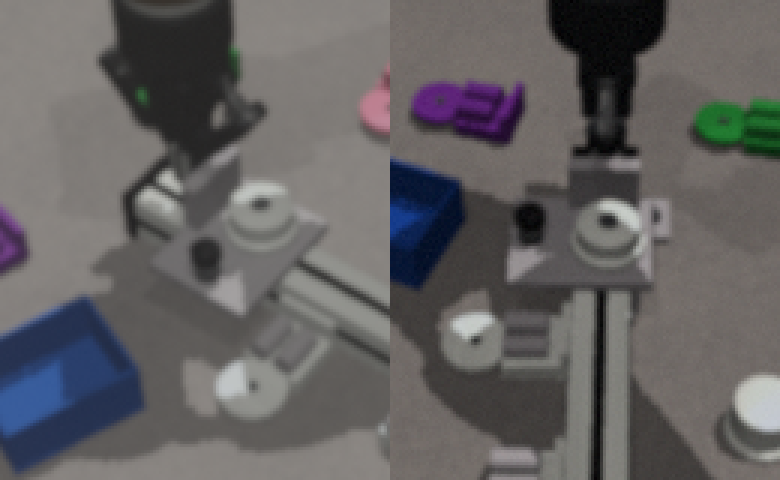

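The carriage is moving ahead of the fingers: the knob is now at scene crop (206,244) and side (530,212). I'll work out the distance left.

```bash
python3 - <<'E'
from h import *
u=np.array([-.307,.952]); w=np.array([.952,.307])
tag=np.array([.5937,-.0017])
S2=lambda u,v:("scene",180+u/3,140+v/3); D2=lambda u,v:("side",200+(u-390)/3,130+v/3)
k,e=tri(S2(206,242),D2(530,209)); print(k,e,"left",u@(tag-k[:2]),"x off",w@(tag-k[:2]))
h,e=tri(S2(264,202),D2(608,208)); print(h,e,"left h",u@(tag-h[:2]))
t,e=tri(S2(252,386),D2(475,340)); print(t,e)
for p in (D2(572,160),D2(638,160)): print(u@(plane(p,.092)[:2]-tag))
E
python3 -m inch '[{"gripper":1,"delta_pos":[0,-0.004,0],"twist":[0,0,0]},{"gripper":1,"delta_pos":[0,-0.008,0],"twist":[0,0,0]},{"gripper":1,"delta_pos":[0,-0.012,0],"twist":[0,0,0]},{"gripper":1,"delta_pos":[0,-0.016,0],"twist":[0,0,0]},{"gripper":1,"delta_pos":[0,-0.02,0],"twist":[0,0,0]}]'
```

```text
[ 0.57628671 -0.07248878  0.08137316] 0.0028795353829551285 left 0.06204504036035604 x off 0.03830960878521908
[ 0.52500778 -0.08075018  0.08500967] 0.0066123336808752925 left h 0.05416726389642161
[ 0.59364463 -0.00238078  0.01327191] 0.0012341248538623511
-0.09697070537510066
-0.09759434568664836
time_s: 4.95
position: [0.5399, -0.1199, 0.0684]
orientation: [3.103, 0.488, 0.0]
wrist_force: [1.6, -0.8, -1.4]
gripper_width: 0.0
gripper_force: 0.9
```

```bash
python3 -m inch '[{"gripper":1,"delta_pos":[0,-0.004,0],"twist":[0,0,0]},{"gripper":1,"delta_pos":[0,-0.008,0],"twist":[0,0,0]},{"gripper":1,"delta_pos":[0,-0.012,0],"twist":[0,0,0]},{"gripper":1,"delta_pos":[0,-0.015,0],"twist":[0,0,0]},{"gripper":1,"delta_pos":[0,-0.018,0],"twist":[0,0,0]}]'
for k in a; do python3 -m inch '[{"gripper":1,"delta_pos":[0,-0.001,0],"twist":[0,0,0]},{"gripper":1,"delta_pos":[0,-0.002,0],"twist":[0,0,0]},{"gripper":1,"delta_pos":[0,-0.003,0],"twist":[0,0,0]},{"gripper":1,"delta_pos":[0,-0.004,0],"twist":[0,0,0]}]'; done
python3 -m inch '[{"gripper":1,"delta_pos":[0,-0.001,0],"twist":[0,0,0]},{"gripper":1,"delta_pos":[0,-0.002,0],"twist":[0,0,0]},{"gripper":1,"delta_pos":[0,-0.003,0],"twist":[0,0,0]}]'
```

```text
time_s: 5.45
position: [0.5343, -0.1028, 0.0684]
orientation: [3.103, 0.488, 0.0]
wrist_force: [0.9, -2.5, -0.4]
gripper_width: -0.0002
gripper_force: 0.8
time_s: 5.85
position: [0.5331, -0.0993, 0.0683]
orientation: [3.103, 0.488, 0.0]
wrist_force: [1.3, -0.6, 0.3]
gripper_width: 0.0001
gripper_force: 0.8
time_s: 6.15
position: [0.5326, -0.0973, 0.0684]
orientation: [3.101, 0.488, 0.001]
wrist_force: [2.4, -6.6, -1.8]
gripper_width: -0.0002
gripper_force: 3.7
```

The first pin is felt at about 7 N. I'll continue gently over the crest.

```bash
python3 -m inch '[{"gripper":1,"delta_pos":[0,-0.001,0],"twist":[0,0,0]},{"gripper":1,"delta_pos":[0,-0.002,0],"twist":[0,0,0]},{"gripper":1,"delta_pos":[0,-0.003,0],"twist":[0,0,0]}]'
python3 -m inch '[{"gripper":1,"delta_pos":[0,-0.001,0],"twist":[0,0,0]},{"gripper":1,"delta_pos":[0,-0.002,0],"twist":[0,0,0]}]'
python3 -m inch '[{"gripper":1,"delta_pos":[0,-0.001,0],"twist":[0,0,0]},{"gripper":1,"delta_pos":[0,-0.002,0],"twist":[0,0,0]}]'
```

```text
time_s: 6.45
position: [0.5318, -0.095, 0.0684]
orientation: [3.101, 0.487, 0.002]
wrist_force: [3.4, -6.2, -2.3]
gripper_width: -0.0002
gripper_force: 3.5
time_s: 6.65
position: [0.5311, -0.0925, 0.0684]
orientation: [3.102, 0.487, 0.001]
wrist_force: [2.9, -4.6, -1.2]
gripper_width: -0.0002
gripper_force: 2.4
time_s: 6.85
position: [0.5302, -0.0898, 0.0683]
orientation: [3.103, 0.487, 0.001]
wrist_force: [2.3, -1.3, -1.1]
gripper_width: -0.0004
gripper_force: 1.4
```

```bash
python3 -m inch '[{"gripper":1,"delta_pos":[0,-0.001,0],"twist":[0,0,0]},{"gripper":1,"delta_pos":[0,-0.001,0],"twist":[0,0,0]}]'
python3 -m inch '[{"gripper":1,"delta_pos":[0,-0.001,0],"twist":[0,0,0]},{"gripper":1,"delta_pos":[0,-0.001,0],"twist":[0,0,0]}]'
python3 - <<'E'
from station import r
import cv2,numpy as np
ims=[r.grab_frame(n) for n in ("scene","side")]
c=np.hstack([cv2.resize(ims[0][150:300,190:320],None,fx=3,fy=3,interpolation=3),cv2.resize(ims[1][150:300,200:330],None,fx=3,fy=3,interpolation=3)])
cv2.imwrite("pics/e.png",c[:,:,::-1]); o=r.observe();print(np.round(o["position"],4),o["wrist_force"],o["time_s"])
E
```

```text
time_s: 7.05
position: [0.5291, -0.088, 0.068]
orientation: [-3.102, -0.488, 0.002]
wrist_force: [0.4, 0.1, 0.2]
gripper_width: -0.0004
gripper_force: 0.1
time_s: 7.25
position: [0.5288, -0.0872, 0.068]
orientation: [-3.102, -0.488, 0.002]
wrist_force: [0.9, -0.7, 0.2]
gripper_width: -0.0002
gripper_force: 0.0
[ 0.529  -0.0874  0.068 ] [-0.41923188 -0.2520682  -0.76430482] 7.35
```

View pics/e.png

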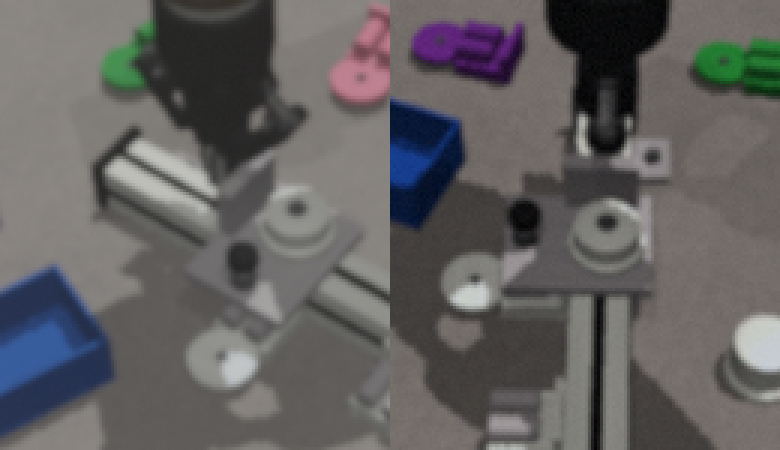

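The knob is at scene (242,258) and side (524,214), and a gap has opened between fingertip and plate in the side view (605,150). The force is gone. I'll check numerically.

```bash
python3 - <<'E'
from h import *
u=np.array([-.307,.952]); w=np.array([.952,.307]); tag=np.array([.5937,-.002])
S2=lambda u,v:("scene",190+u/3,150+v/3); D2=lambda u,v:("side",200+(u-390)/3,150+v/3)
k,e=tri(S2(242,250),D2(523,212)); print(k,e,"left",u@(tag-k[:2]))
h,e=tri(S2(297,208),D2(607,220)); print(h,e,"left h",u@(tag-h[:2]))
for p in (D2(566,166),D2(636,166)): print(u@(plane(p,.092)[:2]-tag))
for p in (D2(503,290),D2(652,292),S2(188,268),S2(268,320)): print("front edge/corners",u@(plane(p,.052)[:2]-tag))
E
```

```text
[ 0.56126724 -0.01947595  0.08112712] 0.0036145280903152025 left 0.006680246369707917
[ 0.50839506 -0.03135258  0.07666639] 0.00030997834129025016 left h 0.00175503816946627
-0.03511468450842959
-0.03564195356283726
front edge/corners 0.03676585882932858
front edge/corners 0.03760242716535306
front edge/corners -0.04393029890950132
front edge/corners 0.024501154624791268
```

Image error is a few mm, so I'll probe: if the carriage jumped, the next few mm should be force-free.

```bash
python3 -m inch '[{"gripper":1,"delta_pos":[0,-0.001,0],"twist":[0,0,0]},{"gripper":1,"delta_pos":[0,-0.002,0],"twist":[0,0,0]}]'
python3 -m inch '[{"gripper":1,"delta_pos":[0,-0.001,0],"twist":[0,0,0]},{"gripper":1,"delta_pos":[0,-0.002,0],"twist":[0,0,0]}]'
python3 -m inch '[{"gripper":1,"delta_pos":[0,-0.001,0],"twist":[0,0,0]},{"gripper":1,"delta_pos":[0,-0.001,0],"twist":[0,0,0]}]'
```

```text
time_s: 7.55
position: [0.5287, -0.0857, 0.0682]
orientation: [-3.103, -0.488, 0.0]
wrist_force: [0.2, -0.7, 0.0]
gripper_width: 0.0002
gripper_force: 0.0
time_s: 7.75
position: [0.5281, -0.0839, 0.0683]
orientation: [-3.103, -0.488, 0.0]
wrist_force: [0.0, 1.5, 0.3]
gripper_width: 0.0003
gripper_force: 0.0
time_s: 7.95
position: [0.5278, -0.0829, 0.0683]
orientation: [-3.103, -0.488, 0.0]
wrist_force: [0.1, 0.1, 0.9]
gripper_width: -0.0003
gripper_force: 0.0
```

Five mm went by with zero pad force (0.8 N while sliding), so the carriage has jumped ahead into the notch. Backing off and up.

```bash
python3 -m inch '[{"gripper":1,"delta_pos":[0,0.015,0],"twist":[0,0,0]},{"gripper":1,"delta_pos":[0,0.035,0],"twist":[0,0,0]},{"gripper":1,"delta_pos":[0,0.05,-0.03],"twist":[0,0,0]},{"gripper":1,"delta_pos":[0,0.06,-0.07],"twist":[0,0,0]},{"gripper":1,"delta_pos":[0,0.06,-0.11],"twist":[0,0,0]}]'
python3 - <<'E'
from station import r
import cv2,numpy as np
ims=[r.grab_frame(n) for n in ("scene","side","wrist")]
cv2.imwrite("pics/w.png",ims[2][:,:,::-1])
c=np.hstack([cv2.resize(ims[0][150:300,190:320],None,fx=3,fy=3,interpolation=3),cv2.resize(ims[1][150:300,200:330],None,fx=3,fy=3,interpolation=3)])
cv2.imwrite("pics/f.png",c[:,:,::-1]); o=r.observe();print(np.round(o["position"],4),o["wrist_force"],o["time_s"])
E
```

```text
time_s: 8.45
position: [0.5467, -0.1432, 0.1796]
orientation: [3.103, 0.484, -0.0]
wrist_force: [1.0, 0.3, 0.9]
gripper_width: 0.0002
gripper_force: 0.0
[ 0.549  -0.1432  0.1823] [-0.78917932 -0.40671382 -0.7309101 ] 8.6
```

View pics/f.png

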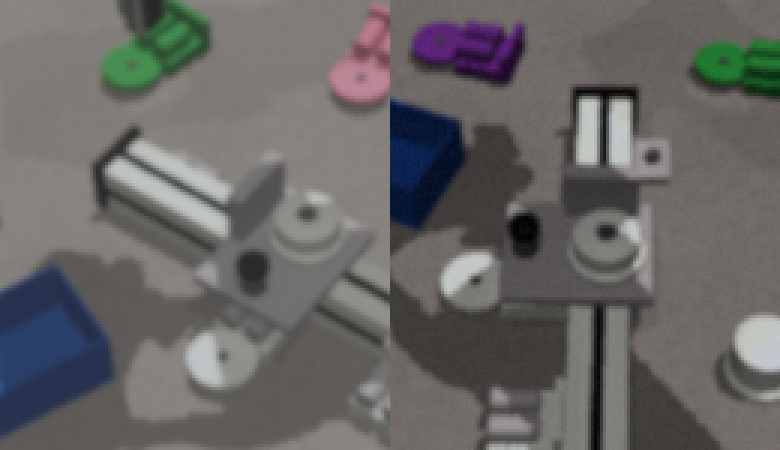

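View pics/w.png

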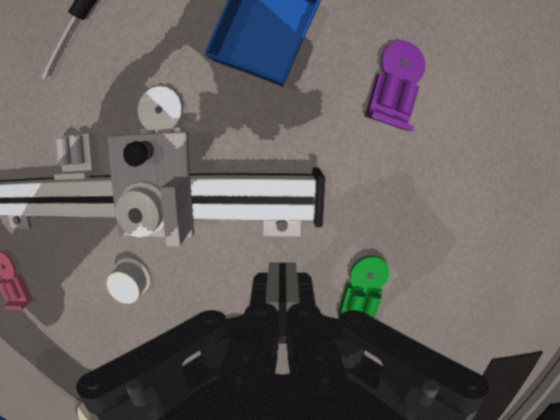

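The carriage stands a few mm farther than in the previous picture: knob at scene (253,262) and side (524,220). I'll measure whether it sits at the notch.

```bash
python3 - <<'E'
from h import *
u=np.array([-.307,.952]); tag=np.array([.5937,-.002])
S2=lambda u,v:("scene",190+u/3,150+v/3); D2=lambda u,v:("side",200+(u-390)/3,150+v/3)
k,e=tri(S2(253,258),D2(523,222)); print(k,e,"left",u@(tag-k[:2]))
h,e=tri(S2(308,213),D2(606,230)); print(h,e,"left h",u@(tag-h[:2]))
for p in (D2(566,176),D2(636,176)): print(u@(plane(p,.092)[:2]-tag))
for p in (D2(503,299),D2(652,300)): print("front edge",u@(plane(p,.052)[:2]-tag))
t,e=tri(S2(222,356),D2(475,281)); print(t,e,u@(t[:2]-tag))
# wrist
m=r.camera_model("wrist");K=np.array(m["intrinsics"]);T=np.array(m["pose"])
def wp(c,v,z):
    x,y=(c-K[0,2])/K[0,0],(v-K[1,2])/K[1,1];a=np.hypot(x,y);d=T[:3,:3]@[np.sin(a)*x/a,np.sin(a)*y/a,np.cos(a)]
    return (T[:3,3]+d*(z-T[2,3])/d[2])[:2]
tg=wp(158,109,.014);print("wrist tag",tg,"knob left",u@(tg-wp(137,153,.080)),"housing",u@(tg-wp(136,213,.076)),"front edge",u@(wp(110,138,.052)-tg),"rear",u@(wp(187,135,.052)-tg))
E
```

```text
[ 0.55869577 -0.01172323  0.07968141] 0.0020298648110023895 left -0.001489787978025584
[ 0.50611752 -0.02235319  0.07799436] 4.12087640541511e-05 left h -0.007511586070331219
-0.026319200427466806
-0.02682816496298661
front edge 0.04385332500332493
front edge 0.04391366502792836
[ 0.59353719 -0.00230696  0.01277045] 0.0018806269766407843 -0.00024224791724096925
wrist tag [ 0.59390727 -0.001566  ] knob left 0.004615143011849342 housing -0.004851097780754458 front edge 0.03581230272648068 rear -0.04034348528824908
```

```bash
python3 -c "
from station import r
print(r.job_done())"
```

```text
the job is handed in; nothing more can be done
None
```

The carriage is in the notch of the round-tagged index block, and I handed the job in at about 8.6 s. The force dropped to nothing at the crest, and the final pictures put the carriage within a few mm of the notch. The gripper was clear, and nothing else was touched.

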